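# Take the ring stick from its rack and hold it level over the bench pin

## Robot

A 6-joint arm with a two-finger parallel gripper is mounted at the origin on the work surface. World frame = base frame: x ahead of the robot, y to its left, z up, the work surface at z = 0. Lengths are in mm, angles in rad, forces in N, time in s.
With the tool pointing down it reaches from about 300 to 875 mm from the base axis. Payload 6.4 kg.
Tool frame: the origin (TCP) lies on the centre line of the jaws, within the pads' length; the fingertips stand 8 mm ahead of it and the grasp point (between the pads) lies 11 mm behind it; z points along the fingers, y is the line along which they close (so a half turn about z gives the same grasp; the last joint's range is limited). The gripper opens to 85 mm and grips with 20 to 120 N. Pads are 22 mm wide; open, the fingers measure 114 mm over their backs; the gripper's body (76 mm by 85 mm) begins 54 mm behind the grasp point. The pads swing forward as they close: fully open they stand 13 mm farther back than shut.
Start: joints at [-1.377, 0.181, 1.607, -0, 1.354, -0.206], TCP at [223.827, -529.663, 239.288] pointing down, gripper open.
Joint ranges: [-2.99, 2.99], [-0.89, 2.07], [0.3, 2.58], [-1.14, 4.28], [0, 2.63], [-3.12, 3.12]. Speed limits (rad/s): [2.57, 2.57, 3.01, 3.14, 3.14, 3.14].

## Interface

Orientations are given as [roll, pitch, yaw] about the fixed x, y, z axes, in that order (R = Rz(yaw) Ry(pitch) Rx(roll)).
In Python, from bench import arm gives the robot as it stands.
- The arm moves only by the tool step_arm, never from a script. Its argument "series" is a list that holds one entry, the list of rows, each a list of 4 numbers: the shift along the tool's x, y, z in m, then the turn about the tool's z in rad. In form: [[[dx, dy, dz, yaw], ...]]. A call has 1 to 12 rows; each row shifts and turns the commanded pose from where the row before left it, along the tool's axes as they then stand; what a row does not reach is not made up. A row lasts 1/8 s, in which the tool goes at most 62.5 mm and 10.7 degrees, less where a joint would pass 70% of its speed; a pose out of reach is approached as far as the arm can. A call with a gripper value outside its range is refused whole. "jaw" is the opening, from -1 (shut) to 1 (fully open), so that 0 is half open, set as the call begins (left out, the last holds). The fingers move at their own pace and stop on an object; "squeeze" is the grip in N (left out, the last holds). Time passes only in rows, so rows that do not move let the fingers close. It gives the time, the measured TCP pose, the force, the opening and the grip force at its end, in the units of the state.
- arm.state(): the state, without advancing time (a new reading comes with each control period).
- arm.snapshot(name): name is "side" or "top" or "wrist"; returns a dict with "pixels" (384x512x3 uint8, blue, green, red), "camera_matrix" (3x3 intrinsics, pixels), "rvec" (rotation vector, rad) and "tvec" (3), from world to camera coordinates, as OpenCV has them. Camera axes: x right, y down, z forward; pixel columns grow to the right and rows downward; lengths in mm; the calibration is good to about 2 mm. A picture is of the moment at which its call begins. There is no depth.
- arm.hand_in(): hands the job in; it is judged then, once.
The state is a dict: "clock": time; "joints": joint angles; "dq": joint speeds; "joint_efforts": joint torques, N m; "ee_pos": TCP position; "tool_rot": TCP orientation; "ft_force": force on the tool from outside, world axes, zero at the start; "torque": the same for the moment, N m; "gripper_width": finger opening in mm; "finger_force": force on a finger pad.
Only numpy, scipy, OpenCV 4.12 (cv2) and the standard library are available. Lean on these libraries where they do the work, as an engineer would, in place of code of your own. Each camera call takes 0.05 s, during which the arm holds its last target. There are 200 camera calls.

## Task

Draw the wooden ring stick that carries the silver ring out of the sloping rack, turn it level, and hold it with its ring about 10 cm above the middle of the bench pin, where its notch begins, ready for the stone setter. The limewood is soft, so grip it gently with no more than 50 N, and leave the other tools and the things on the bench undisturbed. Finish while still holding the stick there, level and still: do not put it down or let go.

Things in the scene. Friction and masses are not known exactly. Their poses are not given: they have to be found in the camera images.
- stick: the ring stick to take: pale soft limewood, round, 240 mm long, about 0.12 kg, a silver ring near its tip. Origin: centre of its foot (handle end, in the bore); z runs along it to the thin tip. Handle 22 mm thick over the first 120 mm, then a taper to 12 mm at the tip. It starts leaning about 38 degrees from vertical, 55 mm deep in a bore; grip it 65 to 120 mm from the foot; balance point at 105 mm
- ring (a point): centre of the fixed silver ring (24 mm across, 10 mm wide, with a small stone) on the stick's axis, 198 mm from the foot
- rack: fixed sloping rack: beech block 60 x 240 x 75 mm leaning 35 degrees towards its own +x (away from the robot) on a 12 mm base. Origin on the table under the middle. Three square bores 25 mm wide, 55 mm deep along the lean, at own y -80, 0, 80 mm; mouths 43 mm to own +x, 86 mm above the table. Handles lie loose in them; draw out along the lean
- plain_stick: another ring stick of the same wood and shape as the one to take, but without a ring, in another bore of the rack: leave it. Origin at its foot, z to its tip
- burnisher: burnisher in another bore of the rack: dark wooden handle 22 mm thick and 90 mm long, brass collar, steel rod 8 mm thick, 190 mm in all: leave it. Origin at its foot, z to its tip
- pin: fixed bench pin: a dark steel block 60 x 80 x 30 mm with a wooden top whose two prongs, with a notch between them, point to own -x (towards the robot side). In all 120 mm long, 80 mm wide, 46 mm high. Origin on the table under its middle, where the notch begins
- pin_top (a point): point 46 mm above the table over the origin of the bench pin, where the notch begins: the ring is held above it
- hammer: small hammer lying on the bench, 230 mm long, origin under its middle: leave it
- dish: white ceramic dish 90 mm wide, 35 mm high, origin under its centre: leave it
- jar: glass jar 50 mm wide, 60 mm high, origin under its centre: leave it
- block: steel bench block 50 x 50 x 25 mm, origin under its centre: leave it
- ring_box: blue ring box 50 x 50 x 40 mm, origin under its centre: leave it
There are look-alikes about, which are no part of the job. Leave any red look-alike of the stick alone. What is shaped like the pin but orange is not meant.

How it is judged:
By the outcome, as a careful person would: the job done as asked, in the order asked, and still so for the second after the job is handed in, while the arm keeps its last pose, push and grip.
It also fails if it takes over 45 s, if anything falls off the work surface, if the arm or the gripper's body presses on something with over 40 N, if the wrist force passes 120 N, or if a joint passes its speed limit or range.

## Working session

There is one attempt and no reset: what is moved stays moved. The work goes in short steps, Python scripts to look and compute and a tool call to move; the robot and the scene stay as the last step left them, time stands still between calls to the robot, and variables do not carry over. Pictures are saved under pics/ and viewed, at most 10 in all, crops included, and the job is handed in when it is done.

Besides the shell and the picture viewer there is one more tool, called by a JSON object that holds its "fn" and its "kwargs". step_arm: Moves the arm, as the interface text tells. Its arguments: {"type":"object","properties":{"series":{"type":"array"},"jaw":{"type":"number"},"squeeze":{"type":"number"}},"required":["series"]}

```bash
mkdir -p pics
cat > h.py <<'E'
import numpy as np, cv2
from bench import arm
def snap(n,f):
    s=arm.snapshot(n); cv2.imwrite('pics/'+f,s['pixels']); np.savez('pics/'+f+'.npz',**{k:np.array(v) for k,v in s.items()}); return s
def load(f): return dict(np.load('pics/'+f+'.npz'))
def proj(s,P):
    return cv2.projectPoints(np.array(P,float).reshape(-1,3),np.array(s['rvec'],float),np.array(s['tvec'],float),np.array(s['camera_matrix'],float),None)[0].reshape(-1,2)
def ray(s,uv):
    R=cv2.Rodrigues(np.array(s['rvec'],float))[0]; c=-R.T@np.array(s['tvec'],float).ravel()
    d=R.T@np.linalg.inv(s['camera_matrix'])@np.array([uv[0],uv[1],1.]); return c,d/np.linalg.norm(d)
def onz(s,uv,z):
    c,d=ray(s,uv); return c+d*(z-c[2])/d[2]
def tri(s1,u1,s2,u2):
    c1,d1=ray(s1,u1);c2,d2=ray(s2,u2)
    t=np.linalg.lstsq(np.c_[d1,-d2],c2-c1,rcond=None)[0]
    a=c1+d1*t[0];b=c2+d2*t[1]; return (a+b)/2,np.linalg.norm(a-b)
E
python3 - <<'E'
from h import *
a=snap('side','side0.png');b=snap('top','top0.png')
for s in(a,b): print(ray(s,(256,192)))
print(arm.state())
E
```

```text
(array([ 406.28733705, 1222.05088145,  791.45997196]), array([ 0.11055752, -0.87675935, -0.46804922]))
(array([389.90882603,   9.01066983, 997.7202157 ]), array([ 0.16955023, -0.02297489, -0.98525371]))
{'clock': 0.1, 'joints': array([-1.37731745e+00,  1.81472592e-01,  1.60792335e+00,  5.67040636e-06,
        1.35377136e+00, -2.06293550e-01]), 'dq': array([ 2.38435921e-05, -2.45436632e-04, -2.94917014e-03,  8.27022901e-04,
       -2.07579418e-04, -5.87055544e-05]), 'joint_efforts': array([ 2.71430526e-04, -4.45881200e+01, -3.52237809e+01, -2.89417512e-04,
        4.13343907e-03, -2.64866384e-05]), 'ee_pos': array([ 223.72133239, -529.16799319,  238.46352043]), 'tool_rot': array([-3.14005253e+00, -3.27957551e-04,  3.99770950e-01]), 'ft_force': array([-0.26578952,  0.48445878, -0.31927194]), 'torque': array([-0.01811212,  0.03547006,  0.04127589]), 'finger_force': 0.0, 'gripper_width': 85.12118891523862}
```

View pics/side0.png

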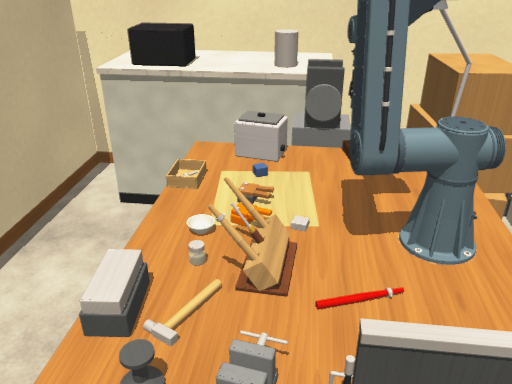

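View pics/top0.png

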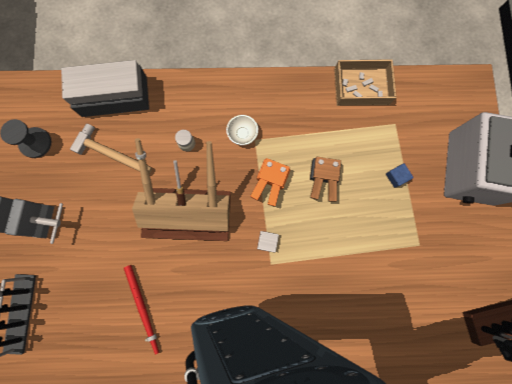

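Candidates for the stick are the pale left one (top 145,170), the pale right one (top 212,172) and the red look-alike lying on the bench (top 142,310), which is excluded. For the pin they are the brown one (top 326,178) and the orange one (top 270,182), also excluded. An enlarged crop should show which pale stick carries the ring.

Run:
```python
from h import *
a=cv2.imread('pics/side0.png')[165:305,195:325];b=cv2.imread('pics/top0.png')[125:245,120:350]
a=cv2.resize(a,None,fx=4,fy=4,interpolation=cv2.INTER_CUBIC);b=cv2.resize(b,None,fx=3.4,fy=3.4,interpolation=cv2.INTER_CUBIC)
cv2.imwrite('pics/ca.png',a);cv2.imwrite('pics/cb.png',b)
```

```text
(no output)
```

View pics/ca.png

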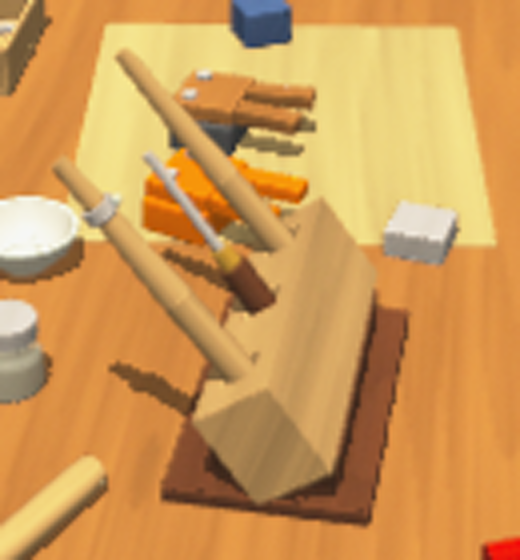

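View pics/cb.png

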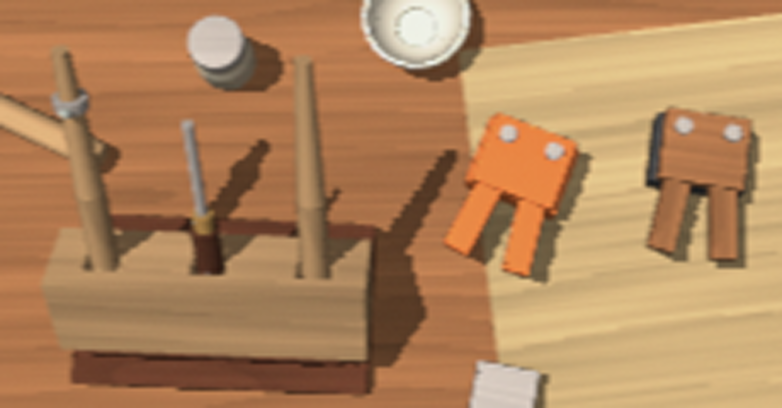

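The crops show the silver ring on the left pale stick, the +y bore: ring at side (220.5,217.3) and top (140.9,155.3). The right pale stick is plain. The brown-topped pin with the dark steel base is the one meant, with its notch root at top (327,180). Next I measure these points.

Run:
```python
from h import *
a=load('side0.png');b=load('top0.png')
A=lambda u,v:(195+u/4-.4,165+v/4-.4); B=lambda u,v:(120+u/3.4-.35,125+v/3.4-.35)
R,e=tri(a,A(102,209),b,B(71,103));print('ring',R,e)
T,e=tri(a,A(63,163),b,B(61,53));print('tip',T,e)
H,e=tri(a,A(178,303),b,B(88,190));print('taper',H,e)
M,e=tri(a,A(238,368),b,B(103,262));print('mouth',M,e)
for p,q in((M,T),(H,T),(M,R)):
  d=q-p;print(np.linalg.norm(d),d/np.linalg.norm(d),np.degrees(np.arccos(d[2]/np.linalg.norm(d))))
for n,uv in dict(c1=(667,107),c2=(754,120),c4=(745,190),c3=(655,182),notch=(704,186),p1=(662,252),p2=(722,262)).items(): print(n,onz(b,B(*uv),46))
for n,uv in dict(bl=(72,382),br=(371,392)).items(): print('rackbase',n,onz(b,B(*uv),12))
w=snap('wrist','w0.png');print(ray(w,(256,192)),arm.state()['ee_pos'],arm.state()['tool_rot'])
```

```text
ring [620.22273074 255.50834807 197.68182841] 0.2843133744840816
tip [644.98909974 253.54633388 228.67805858] 0.7334502159512205
taper [572.26730032 260.76420317 133.68718572] 1.2666233305910561
mouth [529.73742277 261.88028158  86.04007226] 5.360322934191722
183.5701470050761 [ 0.62783453 -0.04539925  0.77702169] 39.01131255057692
119.84917052309747 [ 0.60677766 -0.06022461  0.79258682] 37.572084813137764
143.8473990452831 [ 0.6290368  -0.04429648  0.77611244] 39.0940004580901
c1 [ 651.26967472 -181.58342213   46.        ]
c2 [ 638.98784153 -252.15191992   46.        ]
c4 [ 580.94038583 -241.02059454   46.        ]
c3 [ 588.97901842 -168.54168169   46.        ]
notch [ 584.89528259 -208.01819275   46.        ]
p1 [ 531.78768204 -171.20344009   46.        ]
p2 [ 522.71977791 -218.80122319   46.        ]
rackbase bl [441.0095238  304.36662492  12.        ]
rackbase br [427.54669546  63.97323125  12.        ]
(array([ 290.49967693, -500.89010378,  372.33723778]), array([-0.2578955 , -0.10580816, -0.96036167])) [ 223.74319953 -529.2443836   238.57564247] [-3.14025537e+00 -2.73130389e-04  3.99800075e-01]
```

View pics/w0.png

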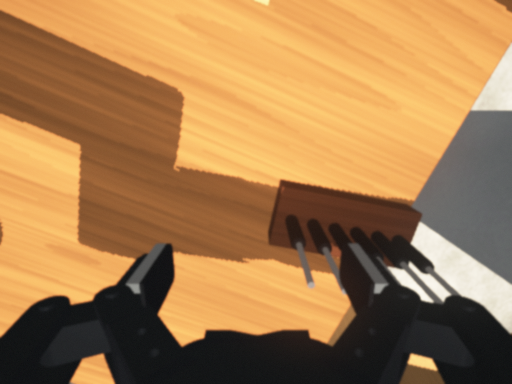

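Checks agree: ring to tip is 40 mm (42 expected), taper start to tip 120 mm, mouth height 86 mm and lean about 38°. The wrist picture shows the camera on the tool's +x side, so I'll turn that side away from the lean (yaw about 3.07) and grip at s≈95 mm.

The moves can't tilt the tool. I'll level the stick by turning it within a light grip, foot against the free bench. First I go above the rack.

{"fn": "step_arm", "kwargs": {"series": [[[0.03,-0.03,-0.006,0],[0.03,-0.03,-0.006,0],[0.03,-0.03,-0.006,0],[0.03,-0.03,-0.006,0],[0.03,-0.03,0,0],[0.03,-0.03,0,0],[0.03,-0.03,0,0],[0.03,-0.03,0,0],[0.03,-0.03,0,0],[0.03,-0.03,0,0],[0.03,-0.03,0,0],[0.03,-0.03,0,0]]], "jaw": 0, "squeeze": 25}}

```text
clock: 1.65
ee_pos: [415.5, -56.5, 263.2]
tool_rot: [3.141, -0.0, 0.4]
ft_force: [0.7, -1.1, -0.7]
gripper_width: 42.6
finger_force: 0.0
```

{"fn": "step_arm", "kwargs": {"series": [[[0.03,-0.03,0,0],[0.03,-0.03,0,0],[0.03,-0.03,0,0],[0.03,-0.03,0,0],[0.03,-0.03,0,0],[0.03,-0.03,0,0],[0.03,-0.03,0,0],[0.03,-0.03,0,0],[0,0,0,-0.18],[0,0,0,-0.18],[0,0,0,-0.18],[0,0,0,-0.18]]]}}

```text
clock: 3.15
ee_pos: [542.7, 256.6, 262.8]
tool_rot: [-3.141, 0.001, 1.126]
ft_force: [-0.6, -0.3, 0.2]
gripper_width: 42.8
finger_force: 0.0
```

{"fn": "step_arm", "kwargs": {"series": [[[0,0,0,-0.18],[0,0,0,-0.18],[0,0,0,-0.18],[0,0,0,-0.18],[0,0,0,-0.18],[0,0,0,-0.18],[0,0,0,-0.18],[0,0,0,-0.18],[0,0,0,-0.18],[0,0,0,-0.18],[0,0,0,-0.15],[0,0,0,0]]]}}

```text
clock: 4.65
ee_pos: [542.8, 256.5, 262.9]
tool_rot: [-3.141, -0.001, 3.068]
ft_force: [-0.3, -1.1, 0.0]
gripper_width: 43.0
finger_force: 0.0
```

{"fn": "step_arm", "kwargs": {"series": [[[-0.01,0.0045,0,0],[0,0,0.02,0],[0,0,0.025,0],[0,0,0.025,0],[0,0,0.02,0],[0,0,0.01,0],[0,0,0,0]]]}}

```text
clock: 5.52
ee_pos: [552.9, 260.2, 162.4]
tool_rot: [-3.141, -0.001, 3.07]
ft_force: [0.4, -0.1, 0.4]
gripper_width: 43.3
finger_force: 0.0
```

Run:
```python
from h import *
w=snap('wrist','w1.png');s=snap('side','s1.png')
print(arm.state()['ee_pos'])
foot=np.array([498.6,264.4,41.7]);d=np.array([.614,-.045,.788])
im=w['pixels'].copy()
for t in (70,95,120,198,240):
  u=proj(w,foot+d*t)[0];v=proj(s,foot+d*t)[0];print(t,u,v);cv2.circle(im,(int(u[0]),int(u[1])),3,(0,0,255),-1)
e=proj(w,arm.state()['ee_pos'])[0];cv2.circle(im,(int(e[0]),int(e[1])),3,(255,0,0),-1)
c=cv2.resize(s['pixels'][150:290,190:330],None,fx=2.74,fy=2.74,interpolation=cv2.INTER_CUBIC)
out=np.hstack([cv2.resize(im,(416,312)),c[:312,:384]]);cv2.imwrite('pics/m1.png',out)
```

```text
[553.83707821 260.46629166 164.05861683]
70 [257.47990443 198.49580842] [250.64682885 252.9405575 ]
95 [257.49824267 228.42628564] [244.82942463 246.05064757]
120 [257.51952112 263.15557044] [238.94792437 239.08482475]
198 [257.61515061 419.2357483 ] [220.17386262 216.84954773]
240 [257.69885102 555.84607529] [209.79017506 204.55150735]
```

View pics/m1.png

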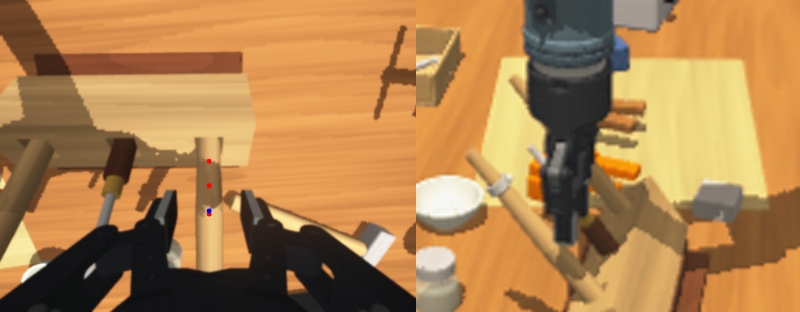

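The wrist picture shows the stick lying straight between the pads, at about (209,212) in the left half, with the model points on its axis. The side view shows the body clear of the ring. I descend and close gently.

{"fn": "step_arm", "kwargs": {"series": [[[0,0,0.015,0],[0,0,0.015,0],[0,0,0.01,0],[0,0,0.006,0],[0,0,0,0],[0,0,0,0]]]}}

```text
clock: 6.38
ee_pos: [553.6, 260.4, 117.7]
tool_rot: [3.141, 0.001, 3.07]
ft_force: [0.4, -0.2, 0.4]
gripper_width: 42.6
finger_force: 0.0
```

{"fn": "step_arm", "kwargs": {"series": [[[0,0,0,0],[0,0,0,0],[0,0,0,0],[0,0,0,0],[0,0,0,0],[0,0,0,0]]], "jaw": -1, "squeeze": 30}}

```text
clock: 7.12
ee_pos: [553.7, 260.3, 117.8]
tool_rot: [3.141, 0.001, 3.07]
ft_force: [1.0, -0.3, 4.7]
gripper_width: 20.9
finger_force: 29.7
```

{"fn": "step_arm", "kwargs": {"series": [[[-0.003,0,-0.004,0],[-0.006,0,-0.008,0],[-0.006,0,-0.008,0],[-0.006,0,-0.008,0]]]}}

```text
clock: 7.62
ee_pos: [574.8, 258.8, 145.9]
tool_rot: [3.141, 0.0, 3.07]
ft_force: [0.9, 0.4, -0.3]
gripper_width: 20.9
finger_force: 29.4
```

{"fn": "step_arm", "kwargs": {"series": [[[-0.006,0,-0.0085,0],[-0.006,0,-0.0085,0],[-0.006,0,-0.0085,0],[-0.006,0,-0.0085,0],[-0.003,0,-0.01,0],[0,0,-0.02,0],[0,0,-0.02,0],[0,0,0,0],[0,0,0,0]]]}}

```text
clock: 8.75
ee_pos: [600.9, 256.9, 229.2]
tool_rot: [-3.142, -0.0, 3.07]
ft_force: [0.4, 0.5, -1.5]
gripper_width: 20.2
finger_force: 29.4
```

Run:
```python
from h import *
w=snap('wrist','w2.png');s=snap('side','s2.png');t=snap('top','t2.png')
st=arm.state();print(st['ee_pos'],st['finger_force'],st['ft_force'],proj(s,st['ee_pos']))
c=cv2.resize(s['pixels'][110:290,170:350],None,fx=2,fy=2,interpolation=cv2.INTER_CUBIC)
out=np.hstack([cv2.resize(w['pixels'],(430,360)),c]);cv2.imwrite('pics/m2.png',out)
```

```text
[600.53496448 256.79344723 228.23602029] 29.450334906578064 [ 0.05970237 -0.86458195 -0.40442908] [[227.31784514 207.18847903]]
```

View pics/m2.png

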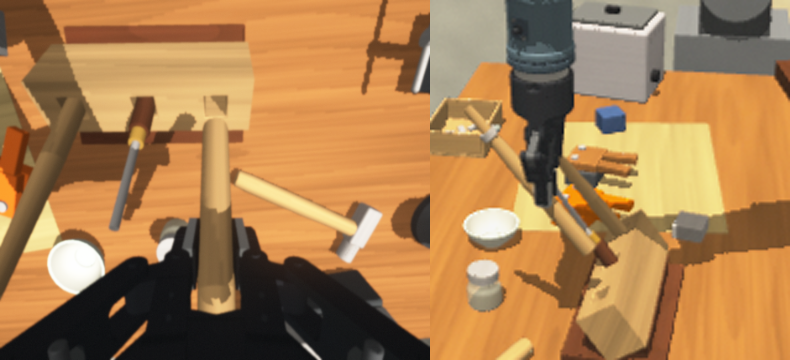

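The stick is out of the bore with the ring intact, at about (200,175) in the full side picture. I measure the angle and grip in the tool's plane, and find free bench for levelling.

```bash
cat >> h.py <<'E'
def plane(s,uv,p,yaw):
    n=np.array([-np.sin(yaw),np.cos(yaw),0]);c,d=ray(s,uv);return c+d*(n@(p-c))/(n@d)
E
python3 - <<'E'
from h import *
s=load('s2.png');t=load('t2.png');p=np.array([600.7,256.9,228.7]);yw=-.07
P=[plane(s,u,p,yw) for u in((200,175),(191,163.5),(253.5,235))]
u=np.array([np.cos(yw),np.sin(yw),0])
for q in P: print(q,(q-p)@u,q[2]-p[2])
a=P[0]-P[2];print(np.linalg.norm(a),np.degrees(np.arctan2(a[2],a@u)))
b=load('top0.png')
for uv in((200,245),(260,290),(268,242),(140,310),(155,350),(230,238),(262,258)): print(uv,onz(b,uv,0))
cv2.imwrite('pics/t2b.png',t['pixels'])
E
```

```text
[666.76541822 252.26785241 311.6868712 ] 66.22760961592189 82.98687120013147
[687.73290102 250.79772662 340.68190234] 87.2465678458929 111.98190234240559
[533.84675324 261.58738584 153.74561651] -67.01737228938984 -74.95438349131365
206.6389729369917 49.847804685812754
(200, 245) [415.94501978 144.32023799   0.        ]
(260, 290) [291.29030625 -18.67263101   0.        ]
(268, 242) [419.85478425 -44.25805187   0.        ]
(140, 310) [247.54267128 303.90282442   0.        ]
(155, 350) [145.59375395 261.37497799   0.        ]
(230, 238) [433.28668943  61.16256547   0.        ]
(262, 258) [376.54603618 -26.39697738   0.        ]
```

View pics/t2b.png

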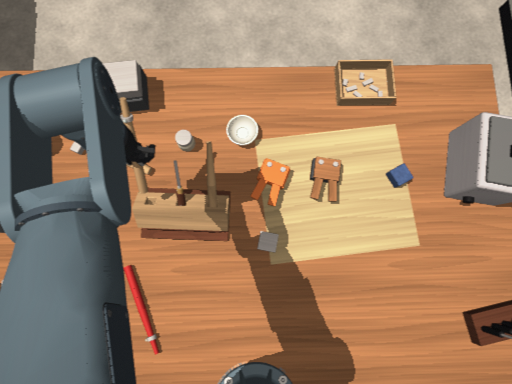

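The picture shows the bench in front of the mat, around top pixel (350,290), empty. The stick is gripped at s≈92 mm and leans 38°. I lift clear of the other tools, turn so the tip points to -y, and go there.

{"fn": "step_arm", "kwargs": {"series": [[[0,0,-0.02,0],[0,0,-0.03,0],[0,0,-0.03,0],[0,0,-0.025,0],[0,0,-0.01,0],[0,0,0,0]]]}}

```text
clock: 9.65
ee_pos: [601.4, 256.9, 345.3]
tool_rot: [3.141, 0.002, 3.07]
ft_force: [-0.0, -0.4, -0.9]
gripper_width: 20.9
finger_force: 29.5
```

{"fn": "step_arm", "kwargs": {"series": [[[0,0,0,0.1],[0,0,0,0.15],[0,0,0,0.15],[0,0,0,0.15],[0,0,0,0.15],[0,0,0,0.15],[0,0,0,0.15],[0,0,0,0.15],[0,0,0,0.15],[0,0,0,0.1],[0,0,0,0.1],[0,0,0,0]]]}}

```text
clock: 11.15
ee_pos: [600.7, 256.8, 342.7]
tool_rot: [-3.139, 0.001, 1.571]
ft_force: [-0.7, 0.1, -1.6]
gripper_width: 21.0
finger_force: 29.4
```

{"fn": "step_arm", "kwargs": {"series": [[[-0.02,-0.012,0,0],[-0.05,-0.028,0,0],[-0.05,-0.028,0,0],[-0.05,-0.028,0,0],[-0.05,-0.028,0,0],[-0.05,-0.028,0,0],[-0.05,-0.028,0,0],[-0.05,-0.028,0,0],[-0.05,-0.028,0,0],[-0.05,-0.028,0,0],[-0.04,-0.022,0,0],[-0.02,-0.012,0,0]]]}}

```text
clock: 12.65
ee_pos: [301.1, -274.4, 343.8]
tool_rot: [-3.141, -0.0, 1.569]
ft_force: [-0.1, 1.1, -1.1]
gripper_width: 21.0
finger_force: 29.6
```

{"fn": "step_arm", "kwargs": {"series": [[[0,0,0.01,0],[0,0,0.03,0],[0,0,0.04,0],[0,0,0.04,0],[0,0,0.04,0],[0,0,0.03,0],[0,0,0.02,0],[0,0,0.01,0],[0,0,0,0],[0,0,0,0]]]}}

```text
clock: 13.9
ee_pos: [303.1, -273.1, 125.0]
tool_rot: [3.141, 0.001, 1.571]
ft_force: [-0.1, 0.4, -1.4]
gripper_width: 20.9
finger_force: 29.6
```

{"fn": "step_arm", "kwargs": {"series": [[[0,0,0.01,0],[0,0,0.015,0],[0,0,0.01,0],[0,0,0.005,0],[0,0,0.003,0],[0,0,0,0]]], "squeeze": 20}}

```text
clock: 14.65
ee_pos: [302.7, -273.0, 81.4]
tool_rot: [3.142, 0.0, 1.57]
ft_force: [-0.3, -0.3, -0.5]
gripper_width: 20.7
finger_force: 29.7
```

{"fn": "step_arm", "kwargs": {"series": [[[0,0,0.002,0],[-0.004,0,0.003,0],[-0.004,0,0.003,0],[-0.004,0,0.003,0],[-0.004,0,0.003,0],[0,0,0,0]]]}}

```text
clock: 15.4
ee_pos: [302.8, -289.7, 67.4]
tool_rot: [3.141, 0.001, 1.569]
ft_force: [-0.3, -1.9, 5.6]
gripper_width: 20.5
finger_force: 31.0
```

{"fn": "step_arm", "kwargs": {"series": [[[-0.003,0,0.003,0],[-0.003,0,0.003,0],[-0.003,0,0.003,0],[-0.003,0,0.003,0],[-0.002,0,0.003,0],[-0.002,0,0.003,0],[-0.002,0,0.0035,0],[-0.002,0,0.0035,0],[0,0,0,0]]], "jaw": -1, "squeeze": 20}}

```text
clock: 16.52
ee_pos: [302.4, -308.7, 41.9]
tool_rot: [-3.141, -0.001, 1.57]
ft_force: [-0.5, -1.2, 1.9]
gripper_width: 20.8
finger_force: 31.7
```

Run:
```python
from h import *
w=snap('wrist','w3.png');s=snap('side','s3.png');t=snap('top','t3.png')
st=arm.state();p=st['ee_pos'];print(p,st['finger_force'],st['ft_force'])
f=lambda th,s:p+np.array([0,-np.sin(np.radians(th))*s,np.cos(np.radians(th))*s])
for th in (38,55,68,80):print(th,*[proj(c,f(th,-93))[0].round() for c in(w,s,t)],*[proj(c,f(th,105))[0].round() for c in(s,t)])
q=proj(s,p)[0].astype(int);r=proj(t,p)[0].astype(int);print(q,r)
cr=lambda im,c,h=70:cv2.resize(im[max(0,min(c[1]-h,384-2*h)):][:2*h,max(0,min(c[0]-h,512-2*h)):][:,:2*h],(266,266),interpolation=cv2.INTER_CUBIC)
cv2.imwrite('pics/m3.png',np.hstack([cr(w['pixels'],(256,192),192),cr(s['pixels'],q),cr(t['pixels'],r)]))
```

```text
[ 302.43731649 -308.54390653   42.16478547] 31.64423167705536 [-0.04200272 -0.47004344  1.84240984]
38 [258. 133.] [334. 205.] [342. 283.] [336. 153.] [409. 287.]
55 [258. 104.] [334. 203.] [337. 283.] [336. 157.] [414. 286.]
68 [258.  85.] [335. 200.] [335. 284.] [335. 160.] [415. 285.]
80 [258.  70.] [335. 196.] [335. 285.] [335. 165.] [413. 284.]
[335 180] [370 284]
```

View pics/m3.png

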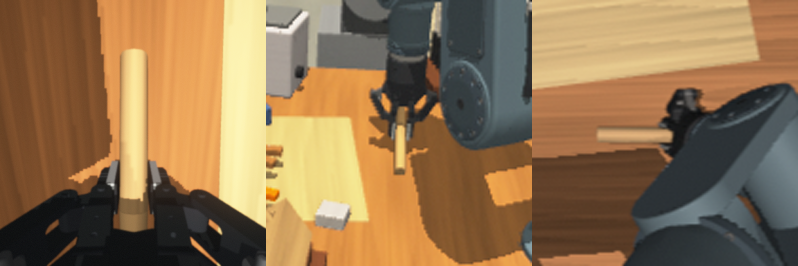

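The stick turns in the pads as planned: the foot is at wrist row ≈75 and side row ≈199, matching a lean of about 68°. I go on down to level.

{"fn": "step_arm", "kwargs": {"series": [[[-0.002,0,0.004,0],[-0.0015,0,0.004,0],[-0.0015,0,0.004,0],[-0.0015,0,0.004,0],[-0.001,0,0.004,0],[-0.001,0,0.004,0],[0,0,0,0]]]}}

```text
clock: 17.55
ee_pos: [302.4, -317.1, 17.9]
tool_rot: [-3.141, -0.001, 1.57]
ft_force: [0.0, -0.0, 0.8]
gripper_width: 20.4
finger_force: 31.6
```

{"fn": "step_arm", "kwargs": {"series": [[[-0.0005,0,0.002,0],[0,0,0.002,0],[0,0,0.0015,0],[0,0,0,0]]]}}

```text
clock: 18.05
ee_pos: [302.7, -317.9, 12.8]
tool_rot: [3.141, 0.0, 1.57]
ft_force: [0.1, -0.8, 1.5]
gripper_width: 20.6
finger_force: 31.6
```

{"fn": "step_arm", "kwargs": {"series": [[[0,0,0.001,0],[0,0,0.001,0],[0,0,0,0]]]}}

```text
clock: 18.42
ee_pos: [302.6, -317.9, 10.8]
tool_rot: [3.141, 0.0, 1.57]
ft_force: [0.4, -1.1, 1.1]
gripper_width: 20.8
finger_force: 31.6
```

{"fn": "step_arm", "kwargs": {"series": [[[0,0,0.001,0],[0,0,0.0005,0],[0,0,0,0]]]}}

```text
clock: 18.8
ee_pos: [302.7, -318.0, 10.3]
tool_rot: [-3.141, -0.0, 1.57]
ft_force: [-2.8, 3.1, 17.6]
gripper_width: 20.7
finger_force: 33.2
```

The force rise shows the stick lying flat. I firm the grip to 40 N, below the 50 N limit, lift, and carry to the pin.

{"fn": "step_arm", "kwargs": {"series": [[[0,0,0,0],[0,0,0,0],[0,0,0,0],[0,0,-0.005,0],[0,0,-0.015,0],[0,0,-0.03,0],[0,0,-0.04,0],[0,0,-0.04,0],[0,0,-0.02,0],[0,0,-0.005,0],[0,0,0,0]]], "jaw": -1, "squeeze": 40}}

```text
clock: 20.18
ee_pos: [302.4, -317.4, 164.0]
tool_rot: [-3.141, -0.0, 1.57]
ft_force: [-0.2, 0.3, -0.8]
gripper_width: 20.5
finger_force: 39.2
```

{"fn": "step_arm", "kwargs": {"series": [[[0.01,0.013,0,0],[0.02,0.026,0,0],[0.02,0.026,0,0],[0.025,0.034,0,0],[0.03,0.04,0,0],[0.03,0.04,0,0],[0.03,0.04,0,0],[0.025,0.034,0,0],[0.015,0.018,0,0],[0.01,0.012,0,0],[0,0,0,0],[0,0,0,0]]]}}

```text
clock: 21.68
ee_pos: [584.9, -103.6, 163.8]
tool_rot: [-3.14, -0.0, 1.569]
ft_force: [-0.2, 0.2, -0.5]
gripper_width: 20.7
finger_force: 39.3
```

Run:
```python
from h import *
s=snap('side','s4.png');t=snap('top','t4.png');w=snap('wrist','w4.png')
st=arm.state();p=st['ee_pos'];print(p,st['finger_force'],st['ft_force'])
for o in(-93,0,105,147):print(o,proj(s,p+[0,-o,0])[0].round(1),proj(t,p+[0,-o,0])[0].round(1),proj(w,p+[0,-o,0])[0].round(1))
q=(proj(s,p+[0,-50,0])[0]).astype(int);r=proj(t,p+[0,-50,0])[0].astype(int);print(q,r)
h=60
cr=lambda im,c:cv2.resize(im[c[1]-h:c[1]+h,c[0]-h:c[0]+h],(396,396),interpolation=cv2.INTER_CUBIC)
cv2.imwrite('pics/m4.png',np.hstack([cr(s['pixels'],q),cr(t['pixels'],r)]))
```

```text
[ 585.22983148 -103.83012289  164.29457711] 39.33754742145538 [-0.01376115 -0.28241846 -0.5235571 ]
-93 [248.5 182.7] [255.7 170.7] [258.3  61.7]
0 [252.4 170. ] [294.2 170. ] [258.5 254.4]
105 [256.4 157.3] [337.6 169.2] [258.7 402.7]
147 [257.9 152.6] [354.8 168.8] [258.8 448.8]
[254 163] [314 169]
```

View pics/m4.png

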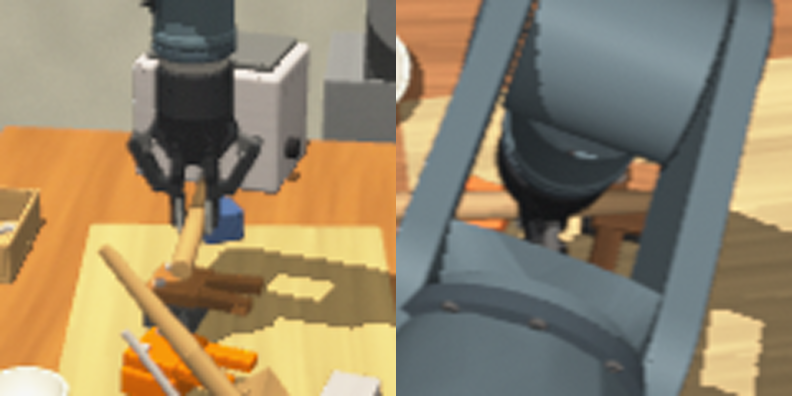

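The side crop shows the stick level or nearly so, foot disc centre at about (248,184.5) against 182.7 predicted. The ring is hidden behind the arm in the top view, so I pin down the foot numerically.

Run:
```python
from h import *
s=load('s4.png');w=load('w4.png');t=load('t4.png')
print('side',[(r,*s['pixels'][r,248]) for r in range(172,194)])
print('siderow',[(c,*s['pixels'][184,c]) for c in range(240,258)])
print('wr',[(r,*w['pixels'][r,258]) for r in range(30,76,2)])
print('wcol100',[(c,*w['pixels'][100,c]) for c in list(range(216,244,2))+list(range(270,300,2))])
print('top',[(c,*t['pixels'][170,c]) for c in range(244,266)])
p=np.array([585,-103.7,164])
for ss in(88,93,98):
  for tl in(-3,0,3):
    a=np.radians(tl);d=np.array([0,-np.cos(a),np.sin(a)]);n=np.array([0,np.sin(a),np.cos(a)])
    f=p-ss*d;print(ss,tl,'side bot/top',proj(s,[f-11*n,f+11*n])[:,1].round(1),'wrist foot top',proj(w,f+11*n)[0].round(1),'w bot',proj(w,f-11*n)[0].round(1),'topcam',proj(t,f+11*n)[0].round(1))
```

```text
side [(172, np.uint8(126), np.uint8(150), np.uint8(161)), (173, np.uint8(107), np.uint8(148), np.uint8(171)), (174, np.uint8(109), np.uint8(178), np.uint8(216)), (175, np.uint8(112), np.uint8(187), np.uint8(227)), (176, np.uint8(114), np.uint8(191), np.uint8(231)), (177, np.uint8(115), np.uint8(193), np.uint8(234)), (178, np.uint8(115), np.uint8(194), np.uint8(235)), (179, np.uint8(117), np.uint8(197), np.uint8(238)), (180, np.uint8(120), np.uint8(201), np.uint8(240)), (181, np.uint8(118), np.uint8(200), np.uint8(239)), (182, np.uint8(90), np.uint8(150), np.uint8(194)), (183, np.uint8(78), np.uint8(129), np.uint8(166)), (184, np.uint8(77), np.uint8(127), np.uint8(164)), (185, np.uint8(76), np.uint8(123), np.uint8(160)), (186, np.uint8(74), np.uint8(121), np.uint8(156)), (187, np.uint8(75), np.uint8(132), np.uint8(181)), (188, np.uint8(53), np.uint8(98), np.uint8(141)), (189, np.uint8(43), np.uint8(81), np.uint8(123)), (190, np.uint8(43), np.uint8(83), np.uint8(125)), (191, np.uint8(44), np.uint8(84), np.uint8(127)), (192, np.uint8(40), np.uint8(70), np.uint8(104)), (193, np.uint8(35)
[... 4972 characters left out ...]
op [186.5 180.3] wrist foot top [257.9  71. ] w bot [257.7  79.3] topcam [257.6 170.2]
93 -3 side bot/top [184.6 178.1] wrist foot top [257.9  56.8] w bot [257.7  62.6] topcam [256.  169.3]
93 0 side bot/top [186.  179.6] wrist foot top [257.9  57. ] w bot [257.7  65.3] topcam [255.7 169.8]
93 3 side bot/top [187.3 181.1] wrist foot top [257.8  57.9] w bot [257.7  68.3] topcam [255.5 170.3]
98 -3 side bot/top [185.3 178.7] wrist foot top [257.9  42. ] w bot [257.7  50.3] topcam [253.9 169.3]
98 0 side bot/top [186.7 180.3] wrist foot top [257.9  43. ] w bot [257.7  53.6] topcam [253.6 169.8]
98 3 side bot/top [188.1 181.9] wrist foot top [257.8  44.6] w bot [257.6  57.2] topcam [253.4 170.3]
```

The foot edge fits s≈98 mm with a tilt of 0 to 2°, so the ring is 100 mm ahead of the TCP at about (585,-204,165). The target is (586,-207,146).

{"fn": "step_arm", "kwargs": {"series": [[[-0.003,0.001,0.004,0],[0,0,0.006,0],[0,0,0.006,0],[0,0,0.003,0],[0,0,0,0],[0,0,0,0],[0,0,0,0],[0,0,0,0]]]}}

```text
clock: 22.82
ee_pos: [586.9, -106.1, 145.5]
tool_rot: [3.141, 0.0, 1.57]
ft_force: [0.3, -0.2, -0.6]
gripper_width: 20.6
finger_force: 39.3
```

Run:
```python
from h import *
w=snap('wrist','w5.png');s=snap('side','s5.png')
g=w['pixels'][:,258].astype(int).sum(1);gs=s['pixels'][:,248].astype(int).sum(1)
st=arm.state();print(st['clock'],st['ee_pos'],st['finger_force'],abs(st['dq']).max())
print(g[30:60],gs[180:205])
p=st['ee_pos']
for tl in(0,2,4):
  a=np.radians(tl);d=np.array([0,-np.cos(a),np.sin(a)]);n=np.array([0,np.sin(a),np.cos(a)]);f=p-98*d
  print(tl,proj(s,[f-11*n,f+11*n])[:,1].round(1),proj(w,f+11*n)[0].round(1))
```

```text
22.925 [ 586.85015174 -106.11756217  145.41236452] 39.3388956785202 0.002473406603356542
[309 308 282 235 188 175 172 169 163 163 169 202 303 426 484 505 507 507
 508 507 510 509 512 507 509 511 507 510 510 513] [534 548 555 560 568 573 556 431 372 373 368 353 291 213 193 188 181 157
 152 178 333 508 532 529 515]
0 [191.6 185.3] [258.4  43.3]
2 [192.5 186.4] [258.3  44.3]
4 [193.4 187.4] [258.3  45.6]
```

```bash
python3 -c "
from bench import arm
print(arm.hand_in())"
```

```text
the job is handed in; nothing more can be done
None
```

I handed the job in at about 23 s on the clock: the stick with the ring is out of the rack, level to within about 2° and held still at about 39 N, with its ring about 10 cm over the notch of the bench pin; the ring's final position is worked out from the visible foot end, because the arm hid the ring from the top camera.

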